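Open the lid dispenser for reloading and hold it

TASK

Get the empty lid dispenser ready for its new sleeve of medium lids: first turn the size knob on its housing so that the knob's pointer stands at the two-dot mark (straight along the trough), then pull the sprung rod out by its wooden handle until the broad black band on the rod is half out of the mouth of its tube. Finish while still gripping the handle and holding the rod out at the band against its spring, so that a colleague can drop the lids in; the knob stays on its mark. Leave the mugs, the jar and the loose sleeve of lids where they are.

Things in the scene. Friction and masses are not known exactly. Their poses are not given: they have to be found in the camera images.
- dispenser: Fixed lid dispenser, turned 0 to 0.6 rad: steel base plate 197 x 132 mm, white housing 72 x 124 mm (x -45 to +27 mm, top at z 72 mm), trough with two 62 mm high side guides at +x, a 20 mm tube out of the housing towards -x. Origin on the counter under its long middle line; own x runs along that line from the pull handle (robot's end) to the trough's open mouth, z up.
- size_knob (a joint): Knob on the housing, rad, grows clockwise from above, stops at 0 and 2.1; friction 0.06 N m keeps it where left. Starts 0 to 0.5. Pointer direction, anticlockwise from the dispenser's +x, is 1.2 minus the value: at 1.2 (two dots) the bar is parallel to the rod and points along the trough (one dot 0.4, three dots 2.0). It spreads the guides, 8.3 mm each per rad: 92 mm apart inside at two dots.
- knob_grip (a point): Point on the knob's upright axis (x -12 mm, y 0 of the dispenser), 95 mm above the counter, at half height of the grip bar. The bar is black, 42 mm long, 12 mm wide, its sides free from 82 to 104 mm above the counter; a steel line marks its pointer end. Skirt below it 45 mm across.
- two_dot_mark (a point): The middle of the pair of black dots on the housing top, 31 mm from the knob's axis towards the trough.
- pull_rod (a joint): Travel (m) of the 12 mm steel rod with the trough's round follower on its inner end: 0 at rest, grows as the handle is pulled out along the dispenser's -x. The spring pulls back with 4 N at rest, 10 N at 0.060. A narrow black ring (half load) leaves the tube at 0.03; the broad band, 10 mm wide, is centred in the tube mouth at 0.060; end stop 0.080, too far.
- pull_handle: Upright dark wooden paddle on the rod's outer end, 12 mm thick along the rod, 40 mm wide, from 29 to 107 mm above the counter. Origin 67 mm up; axes as the dispenser's. At rest its middle is at x -112 mm of the dispenser, 17 mm outside the tube mouth. Above 62 mm both faces are free: pinch it from above across the 12 mm, one finger behind.
- handle_grip (a point): Point in the middle of the handle's upper part, 92 mm above the counter; moves with the handle.
- tube_mouth (a point): Centre of the tube's open end (23 mm over its bead), x -95 mm of the dispenser, 50 mm above the counter, where the rod's marks are read.
- lid_sleeve: Loose stack of black cup lids, 87 mm across, 44 mm high, on the counter to the right of the dispenser; origin at its underside. Not to be disturbed.
- mug_a: Green and white mug, 55 mm high, origin at its underside. Not to be disturbed.
- mug_b: Plain green mug, 52 mm high, origin at its underside. Not to be disturbed.
- sweets_jar: Small glass jar with a mustard-yellow lid, 82 mm high, origin at its underside. Not to be disturbed.

How it is judged:
On the way, in this order (a step that is already met when the one before it is completed fails the run):
1. the size knob is turned to the two-dot mark while the rod is still home (value of joint size_knob between 1.08 and 1.32 rad and value of joint pull_rod below 0.01 m), for 0.2 s.
2. the rod is pulled out until the broad band stands in the tube mouth (value of joint pull_rod between 0.055 and 0.065 m and contact force between the fingers and pull_handle above 2 N), for 0.2 s.
At the end, for the whole second after the job is handed in: The fingers still grip the wooden handle (more than 2 N) and hold the rod still, pulled out 60 mm give or take 5 mm, so that the tube mouth lies within the broad band; the size knob stands within 0.12 rad of the two-dot mark (all of step 2 and velocity of joint pull_rod between -0.01 and 0.01 m/s and value of joint size_knob between 1.08 and 1.32 rad); the arm keeps its last pose, push and grip.
It fails at once if a mug, the jar or the loose sleeve of lids is shifted by more than 30 mm (distance of any of lid_sleeve, mug_a, mug_b, sweets_jar from where it was at the start of the episode above 0.03 m).
It also fails if it takes over 45 s, if anything falls off the work surface, if the arm or the gripper's body presses on something with over 40 N, if the wrist force passes 120 N, or if a joint passes its speed limit or range.

ROBOT

A 6-joint arm with a two-finger parallel gripper is mounted at the origin on a cart in front of the work surface, level with it; the furniture and walls round the work are solid. World frame = base frame: x ahead of the robot, y to its left, z up, the work surface at z = 0. Lengths are in m, angles in rad, forces in N, time in s.
With the tool pointing down it reaches from about 0.25 to 0.775 m from the base axis. Payload 4 kg.
Tool frame: the origin (TCP) lies at the very end of the fingers, on their centre line; the grasp point (between the pads) lies 19 mm behind it; z points along the fingers, y is the line along which they close (so a half turn about z gives the same grasp; the last joint's range is limited). The gripper opens to 85 mm and grips with 20 to 120 N. Pads are 22 mm wide; open, the fingers measure 114 mm over their backs; the gripper's body (76 mm by 85 mm) begins 54 mm behind the grasp point. The pads swing forward as they close: fully open they stand 13 mm farther back than shut.
Start: joints at [-0.103, 0.087, 1.371, -0, 1.684, -0.103], TCP at [0.55, -0, 0.231] pointing down, gripper open.
Joint ranges: [-3.1, 3.1], [-0.76, 2.03], [0.27, 2.55], [-1.08, 4.22], [0.17, 2.65], [-2.57, 2.57]. Speed limits (rad/s): [2.79, 2.79, 3.14, 3.14, 3.14, 3.14].

INTERFACE

Orientations are given as [roll, pitch, yaw] about the fixed x, y, z axes, in that order (R = Rz(yaw) Ry(pitch) Rx(roll)).
In Python, from plant import status, camera, env gives the robot as it stands. The module is installed in compiled form; this text tells all that it offers.
- The arm moves only by the tool jog_arm, never from a script. Its argument "motion" is a list of rows, each a list of 7 numbers: the turn, a rotation vector about the tool's x, y, z in parts of the range, where 1.0 means 2 pi rad, then the shift along the tool's x, y, z in a scale on which 1.0 is 0.6 m, then the opening, from 0 (shut) to 1 (fully open). In form: [[rx, ry, rz, tx, ty, tz, jaw], ...]. A call has 1 to 12 rows; each row is the pose to reach, as a shift and turn from the pose commanded when the call began, along the tool's axes at that moment; what a row does not reach only later rows make up. A row lasts 1/8 s, in which the tool goes at most 62.5 mm and 10.7 degrees, less where a joint would pass 70% of its speed; a pose out of reach is approached as far as the arm can. A call with a gripper value outside its range is refused whole. The fingers move at their own pace and stop on an object; "grip_force" is the grip in N (left out, the last holds). Time passes only in rows, so rows that repeat a pose let the fingers close. It gives the time, the measured TCP pose, the force, the opening and the grip force at its end, in the units of the state.
- status.sense(): the state, without advancing time (a new reading comes with each control period).
- camera(name): name is "scene" or "side" or "wrist"; returns a dict with "pixels" (420x560x3 uint8, red, green, blue), "depth" (420x560 float32, m along the optical axis (not along the pixel's ray), 0 where there is no reading), "camera_matrix" (3x3 intrinsics, pixels), "eye" and "rotation" of the camera in the world; the wrist camera has in their place "hand_eye" (4x4, takes a point from camera to tool coordinates, whose origin is the TCP and whose axes are the flange's). Camera axes: x right, y down, z forward; pixel columns grow to the right and rows downward; lengths in m; the calibration is good to about 2 mm. A picture is of the moment at which its call begins: read the wrist's pose just before it.
- env.job_done(): hands the job in; it is judged then, once.
The state is a dict: "t": time; "joint_pos": joint angles; "qd": joint speeds; "joint_efforts": joint torques, N m; "ee_pos": TCP position; "orientation": TCP orientation; "ft_force": force on the tool from outside, world axes, zero at the start; "moment": the same for the moment, N m; "width": finger opening in m; "finger_force": force on a finger pad.
Only numpy, scipy, OpenCV 4.12 (cv2) and the standard library are available. Lean on these libraries where they do the work, as an engineer would, in place of code of your own. Each camera call takes 0.05 s, during which the arm holds its last target. There are 200 camera calls.

## Working session

There is one attempt and no reset: what is moved stays moved. The work goes in short steps, Python scripts to look and compute and a tool call to move; the robot and the scene stay as the last step left them, time stands still between calls to the robot, and variables do not carry over. Pictures are saved under pics/ and viewed, at most 10 in all, crops included, and the job is handed in when it is done.

Besides the shell and the picture viewer there is one more tool, called by a JSON object that holds its "name" and its "arguments", one argument or row to a line. jog_arm: Moves the arm, as the interface text tells. Its arguments: {"type":"object","properties":{"motion":{"type":"array"},"grip_force":{"type":"number"}},"required":["motion"]}

```bash
mkdir -p pics; cat > h.py <<'E'
import numpy as np, cv2
from plant import status, camera, env
def cam(n):
    s=status.sense(); c=camera(n)
    if n=="wrist":
        from scipy.spatial.transform import Rotation as R
        T=np.eye(4); T[:3,:3]=R.from_euler('xyz',s['orientation']).as_matrix(); T[:3,3]=s['ee_pos']
        M=T@c['hand_eye']; c['eye']=M[:3,3]; c['rotation']=M[:3,:3]
    c['rotation']=np.array(c['rotation']); c['eye']=np.array(c['eye']); return c
def ray(c,u,v):
    return c['rotation']@np.linalg.solve(c['camera_matrix'],[u,v,1.])
def onz(c,u,v,z):
    d=ray(c,u,v); return c['eye']+d*(z-c['eye'][2])/d[2]
def bydepth(c,u,v): return c['eye']+ray(c,u,v)*c['depth'][int(v),int(u)]
def cloud(c):
    v,u=np.mgrid[:420,:560]; r=np.stack([u,v,np.ones_like(u)],-1)@np.linalg.inv(c['camera_matrix']).T
    return c['eye']+(r*c['depth'][...,None])@c['rotation'].T
def tri(c1,p1,c2,p2):
    A=[];b=[]
    for c,p in((c1,p1),(c2,p2)):
        d=ray(c,*p); d/=np.linalg.norm(d); P=np.eye(3)-np.outer(d,d); A.append(P); b.append(P@c['eye'])
    return np.linalg.solve(sum(A),sum(b))
def save(c,n): cv2.imwrite('pics/'+n,c['pixels'][...,::-1])
E
python3 - <<'E'
from h import *
for n in("scene","wrist","side"):
    c=cam(n); save(c,n+"0.png"); print(n,c['eye'].round(3),c['rotation'].round(2).tolist(),c['camera_matrix'][0,0])
    np.savez(n+"0.npz",**{k:c[k] for k in('pixels','depth','camera_matrix','eye','rotation')})
print(status.sense())
a=[cv2.imread(f'pics/{n}0.png') for n in("scene","side")]
E
```

```text
scene [ 0.073 -0.552  0.794] [-2.39, 0.01, -0.75] 394.9444051342544
wrist [0.549 0.065 0.372] [[1.0, 0.0, -0.0], [-0.0, -0.97, -0.26], [-0.0, 0.26, -0.97]] 339.08972482672743
side [-0.085 -0.962  0.585] [-2.0, -0.02, -0.59] 467.6880589493672
{'t': 0.15, 'joint_pos': array([-1.03097209e-01,  8.77903935e-02,  1.37191340e+00, -1.00485518e-05,
        1.68360783e+00, -1.03085932e-01]), 'qd': array([-0.00059043, -0.00189741, -0.00586326, -0.00050138, -0.00075172,
        0.00167836]), 'joint_efforts': array([ 1.22744677e-03, -3.52374566e+01, -3.13678122e+01, -1.70676763e-04,
        8.12124257e-03, -6.53522420e-05]), 'ee_pos': array([5.49613796e-01, 3.36135846e-05, 2.30402002e-01]), 'orientation': array([-3.13988178e+00, -1.66954027e-04,  1.57078378e+00]), 'ft_force': array([-0.00265244, -0.11143815,  0.10068849]), 'moment': array([ 0.01537534, -0.0194624 ,  0.02651442]), 'finger_force': 0.0, 'width': 0.08520138354419501}
```

View pics/scene0.png

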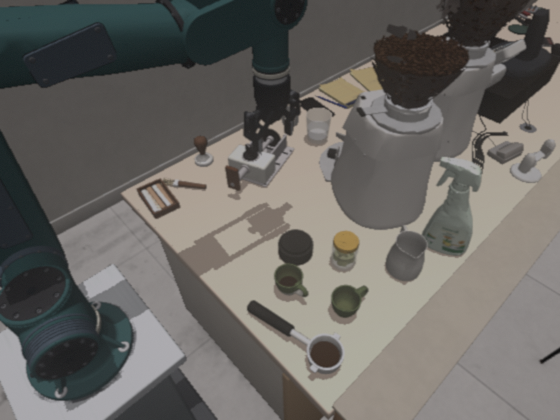

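View pics/wrist0.png

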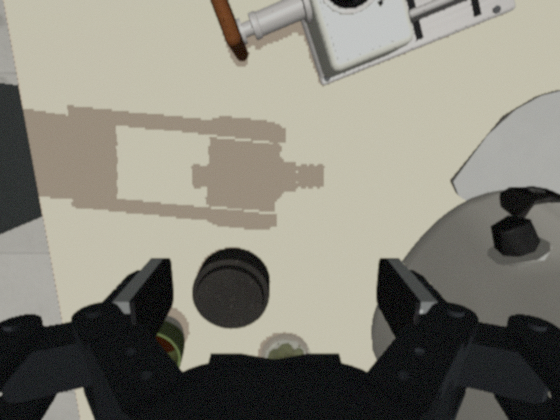

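View pics/side0.png

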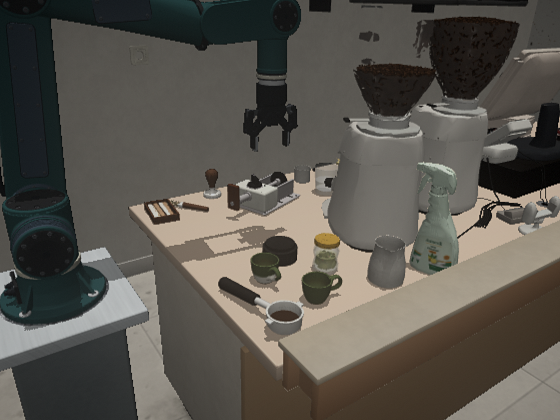

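The scene view shows the dispenser at about (258,158), with its handle at (233,177). The mugs, jar and sleeve are at (290,280), (347,300), (345,247) and (295,247). In the wrist view the dispenser is cut off at the top: handle around (229,25), knob around (350,0). I'll move +y (tool +x) to see it whole.

The rows are not in the units I measure in: shifts go in shares of 0.6 m and turns go in shares of 2 pi rad. I convert before sending: 0.1 m / 0.6 = 0.1667, 0.05 m / 0.6 = 0.0833.

{"name": "jog_arm", "arguments": {
  "motion": [
    [0,0,0,0.0833,0,0,1],
    [0,0,0,0.1667,0,0,1],
    [0,0,0,0.1667,0,0,1]
  ]
}}

```text
t: 0.52
ee_pos: [0.5495, 0.103, 0.2308]
orientation: [-3.141, -0.001, 1.576]
ft_force: [-0.3, 0.1, -0.5]
width: 0.0854
finger_force: 0.0
```

```bash
python3 - <<'E'
from h import *
c=cam("wrist"); save(c,"wrist1.png")
np.savez("wrist1.npz",**{k:c[k] for k in('pixels','depth','camera_matrix','eye','rotation')})
print(c['eye'])
E
```

```text
[0.54820805 0.16806842 0.37253733]
```

View pics/wrist1.png

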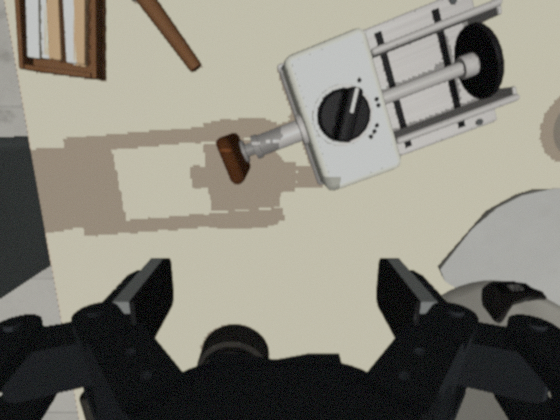

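The whole dispenser is now in view: handle top near (232,158), knob at (344,114) with its steel line towards (354,95). One dot is near (361,80) and three dots near (374,130). Next I'll measure from masks and depth.

```bash
cat > meas.py <<'E'
from h import *
def big(m):
    n,l,s,ce=cv2.connectedComponentsWithStats(m.astype(np.uint8),connectivity=4)
    i=1+np.argmax(s[1:,4]); return l==i
def meas(c):
    P=cloud(c); px=c['pixels'].astype(int); Z=P[...,2]; o={}
    near=(np.hypot(P[...,0]-0.57,P[...,1]-0.25)<0.2)&(c['depth']>0)
    top=big(near&(abs(Z-0.072)<0.004)&(px.min(-1)>100))
    q=P[top]; o['top_z']=np.median(q[:,2])
    r=cv2.minAreaRect((q[:,:2]*1000).astype(np.float32)); o['top_rect']=r
    b=cv2.boxPoints(r); e=[b[1]-b[0],b[2]-b[1]]; s=min(e,key=np.linalg.norm)
    s=s*np.sign(s[0]); o['yaw']=np.arctan2(s[1],s[0])
    bar=big(near&(Z>0.098)&(Z<0.112)&(px.max(-1)-px.min(-1)<30)); q=P[bar]; o['bar_z']=np.median(q[:,2])
    r=cv2.minAreaRect((q[:,:2]*1000).astype(np.float32)); o['bar_rect']=r; o['bar_mean']=q.mean(0)
    w=np.linalg.svd(q[:,:2]-q[:,:2].mean(0),full_matrices=False)[2][0]; o['bar_ang']=np.arctan2(w[1],w[0])%np.pi
    h=big(near&(Z>0.098)&(Z<0.115)&(px[...,0]-px[...,2]>25)); q=P[h]; o['h_z']=np.median(q[:,2])
    o['h_rect']=cv2.minAreaRect((q[:,:2]*1000).astype(np.float32)); o['h_mean']=q.mean(0)
    v,u=np.nonzero(bar); o['bar_px']=(u.mean(),v.mean()); v,u=np.nonzero(h); o['h_px']=(u.mean(),v.mean())
    return o
E
python3 - <<'E'
from meas import *
for n in("wrist1","scene0"):
    c=dict(np.load(n+".npz"))
    try:
        for k,v in meas(c).items(): print(n,k,np.round(v,3) if k[-4:]!='rect' else v)
    except Exception as e: print(n,e)
E
```

```text
wrist1 top_z 0.071
wrist1 top_rect ((608.400146484375, 171.11062622070312), (69.21316528320312, 120.8979263305664), 20.7540340423584)
wrist1 yaw 0.362
wrist1 bar_z 0.103
wrist1 bar_rect ((605.7681274414062, 170.4252471923828), (42.34684753417969, 12.214958190917969), 79.61419677734375)
wrist1 bar_mean [0.605 0.171 0.103]
wrist1 bar_ang 1.39
wrist1 h_z 0.105
wrist1 h_rect ((512.4129638671875, 134.61935424804688), (12.083572387695312, 39.44862365722656), 20.986474990844727)
wrist1 h_mean [0.513 0.135 0.105]
wrist1 bar_px [349.39  114.102]
wrist1 h_px [230.036 160.132]
scene0 operands could not be broadcast together with shapes (3,) (420,560)
```

```bash
python3 - <<'E'
from h import *
from scipy.spatial.transform import Rotation as R
for n in("scene","side"):
    c=dict(np.load(n+"0.npz")); r=R.from_rotvec(c['rotation']) if c['rotation'].ndim==1 else None
    for tag,M in(("rv",R.from_rotvec(c['rotation'])),("xyz",R.from_euler('xyz',c['rotation']))):
        c2=dict(c); c2['rotation']=M.as_matrix(); P=cloud(c2); print(n,tag,bydepth(c2,347 if n=="scene" else 316,310 if n=="scene" else 290).round(3))
        if tag=="xyz":
            m=(P[...,2]>0.13)&(P[...,0]>0.6)&(P[...,0]<1)&(P[...,1]<0.4)&(P[...,1]>-0.3)&(c['depth']>0); q=P[m]
            d=np.hypot(q[:,0]-0.606,q[:,1]-0.171)
            for z0,z1 in((.13,.2),(.2,.3),(.3,.4),(.4,.6)):
                k=(q[:,2]>z0)&(q[:,2]<z1); 
                if k.any(): i=np.argsort(d[k])[[0,20]]; print(z0,q[k][i].round(3).tolist(),d[k][i].round(3))
E
```

```text
scene rv [ 0.648 -0.281  0.22 ]
scene xyz [ 0.444 -0.338  0.052]
0.13 [[0.728, -0.018, 0.134], [0.741, -0.02, 0.134]] [0.225 0.234]
0.2 [[0.615, 0.011, 0.293], [0.609, -0.005, 0.298]] [0.16  0.176]
0.3 [[0.612, 0.011, 0.313], [0.611, 0.004, 0.348]] [0.16  0.167]
0.4 [[0.729, -0.108, 0.425], [0.752, -0.104, 0.447]] [0.305 0.311]
side rv [ 0.41  -0.253  0.132]
side xyz [ 0.443 -0.343  0.045]
0.13 [[0.725, -0.02, 0.131], [0.738, -0.038, 0.137]] [0.225 0.247]
0.2 [[0.614, 0.012, 0.299], [0.613, -0.007, 0.287]] [0.159 0.179]
0.3 [[0.612, 0.013, 0.345], [0.618, 0.005, 0.302]] [0.159 0.167]
0.4 [[0.676, -0.116, 0.587], [0.725, -0.121, 0.445]] [0.295 0.315]
```

Scaled: 0.068 m / 0.6 = 0.1133, 0.056 m / 0.6 = 0.0933, 10.5 degrees / 360 = 0.0292.

{"name": "jog_arm", "arguments": {
  "motion": [
    [0,0,0.0139,0.0583,0.0467,0,0.6],
    [0,0,0.0292,0.1133,0.0933,0,0.6],
    [0,0,0.0292,0.1133,0.0933,0,0.6],
    [0,0,0.0292,0.1133,0.0933,0,0.6]
  ]
}}

```text
t: 1.08
ee_pos: [0.6058, 0.1666, 0.2309]
orientation: [-3.141, 0.001, 1.387]
ft_force: [-0.9, 0.2, 0.3]
width: 0.051
finger_force: 0.0
```

```bash
python3 - <<'E'
from meas import *
s=status.sense(); c=cam("wrist"); save(c,"wrist2.png"); print(s['ee_pos'],s['orientation'],s['joint_pos'])
P=cloud(c); px=c['pixels'].astype(int)
d=dict(np.load("wrist1.npz"))
for k,v in meas(c).items(): print(k,np.round(v,3) if k[-4:]!='rect' else v)
o1=meas(d);o2=meas(c)
print("tri bar",tri(d,o1['bar_px'],c,o2['bar_px']),"tri handle",tri(d,o1['h_px'],c,o2['h_px']))
E
```

```text
[0.60582052 0.16662806 0.23088923] [-3.14067477e+00  1.28354133e-03  1.38696574e+00] [ 1.78658199e-01  2.64255601e-01  1.16723631e+00 -8.83367257e-04
  1.71141407e+00  3.62366146e-01]
top_z 0.071
top_rect ((608.6712646484375, 171.48782348632812), (69.35594177246094, 121.0951156616211), 21.00456428527832)
yaw 0.367
bar_z 0.103
bar_rect ((605.653076171875, 170.88270568847656), (41.921016693115234, 11.427416801452637), 79.74103546142578)
bar_mean [0.606 0.171 0.103]
bar_ang 1.398
h_z 0.105
h_rect ((511.38238525390625, 139.66030883789062), (11.521103858947754, 28.59395408630371), 21.305559158325195)
h_mean [0.512 0.14  0.104]
bar_px [275.391 193.181]
h_px [173.329 248.541]
tri bar [0.60592435 0.17073135 0.09930163] tri handle [0.51027033 0.13579006 0.09536585]
```

Depth and triangulation agree: knob axis (0.606, 0.171), bar at 79.7°, dispenser yaw 21.0°, so the knob needs about 58.7° clockwise. Obstacles are over 0.2 m away. Going down to TCP z 0.086 and gripping.

{"name": "jog_arm", "arguments": {
  "motion": [
    [0,0,0,0.0067,-0.0017,0.0833,0.6],
    [0,0,0,0.0067,-0.0017,0.1667,0.6],
    [0,0,0,0.0067,-0.0017,0.2167,0.6],
    [0,0,0,0.0067,-0.0017,0.2417,0.6],
    [0,0,0,0.0067,-0.0017,0.2417,0.6],
    [0,0,0,0.0067,-0.0017,0.2417,0],
    [0,0,0,0.0067,-0.0017,0.2417,0],
    [0,0,0,0.0067,-0.0017,0.2417,0],
    [0,0,0,0.0067,-0.0017,0.2417,0]
  ],
  "grip_force": 30
}}

```text
t: 2.25
ee_pos: [0.6074, 0.1722, 0.0886]
orientation: [3.137, -0.001, 1.388]
ft_force: [2.2, -0.6, 4.1]
width: 0.0112
finger_force: 34.5
```

Scaled: 59 degrees / 360 = 0.1639.

{"name": "jog_arm", "arguments": {
  "motion": [
    [0,0,0.0194,0,0,0,0],
    [0,0,0.0389,0,0,0,0],
    [0,0,0.0583,0,0,0,0],
    [0,0,0.0778,0,0,0,0],
    [0,0,0.0972,0,0,0,0],
    [0,0,0.1167,0,0,0,0],
    [0,0,0.1361,0,0,0,0],
    [0,0,0.1528,0,0,0,0],
    [0,0,0.1639,0,0,0,0],
    [0,0,0.1639,0,0,0,0],
    [0,0,0.1639,0,0,0,0]
  ]
}}

```text
t: 3.62
ee_pos: [0.609, 0.1709, 0.0886]
orientation: [3.137, -0.007, 0.357]
ft_force: [5.5, -2.9, 4.0]
width: 0.011
finger_force: 34.2
```

```bash
python3 - <<'E'
from h import *
s=status.sense(); print(np.degrees(s['orientation']),s['ee_pos'],s['joint_pos'],s['moment'])
E
```

```text
[179.74993503  -0.41786797  20.44027927] [0.60901246 0.17089274 0.08862601] [ 0.18554632  0.32842727  1.37142752 -0.00308706  1.43380841  1.40001783] [-0.50793396 -0.85376918 -0.08942732]
```

Scaled: -0.14 m / 0.6 = -0.2333, -0.1 m / 0.6 = -0.1667, -50 degrees / 360 = -0.1389.

{"name": "jog_arm", "arguments": {
  "motion": [
    [0,0,0,0,0,0,0.6],
    [0,0,0,0,0,0,0.6],
    [0,0,0,0,0,0,0.6],
    [0,0,0,0,0,-0.0833,0.6],
    [0,0,0,0,0,-0.1667,0.6],
    [0,0,0,0,0,-0.2333,0.6],
    [0,0,-0.0278,0,0,-0.2333,0.6],
    [0,0,-0.0556,0,0,-0.2333,0.6],
    [0,0,-0.0833,0,0,-0.2333,0.6],
    [0,0,-0.1111,0,0,-0.2333,0.6],
    [0,0,-0.1389,0,0,-0.2333,0.6],
    [0,0,-0.1389,0,0,-0.2333,0.6]
  ]
}}

```text
t: 5.12
ee_pos: [0.6054, 0.1723, 0.2259]
orientation: [-3.141, 0.0, 1.229]
ft_force: [-0.1, -1.1, 0.8]
width: 0.0511
finger_force: 0.0
```

```bash
python3 - <<'E'
from meas import *
s=status.sense(); c=cam("wrist"); save(c,"wrist3.png"); print(s['ee_pos'],s['orientation'])
np.savez("wrist3.npz",**{k:c[k] for k in('pixels','depth','camera_matrix','eye','rotation')})
o=meas(c)
for k,v in o.items(): print(k,np.round(v,3) if k[-4:]!='rect' else v)
print("pointer value",1.2-(o['bar_ang']-0.366))
E
```

```text
[0.60543356 0.17229208 0.22590307] [-3.14073991e+00  3.35985252e-04  1.22874983e+00]
top_z 0.071
top_rect ((608.6935424804688, 171.54678344726562), (69.23259735107422, 121.09648895263672), 20.832529067993164)
yaw 0.364
bar_z 0.103
bar_rect ((605.9729614257812, 170.331298828125), (42.66971969604492, 12.378474235534668), 21.08936882019043)
bar_mean [0.606 0.171 0.103]
bar_ang 0.355
h_z 0.104
h_rect ((507.1972351074219, 149.7820281982422), (11.154329299926758, 6.366414546966553), 26.893186569213867)
h_mean [0.508 0.15  0.104]
bar_px [277.775 201.25 ]
h_px [175.98 262.49]
pointer value 1.2108996236250964
```

View pics/wrist3.png

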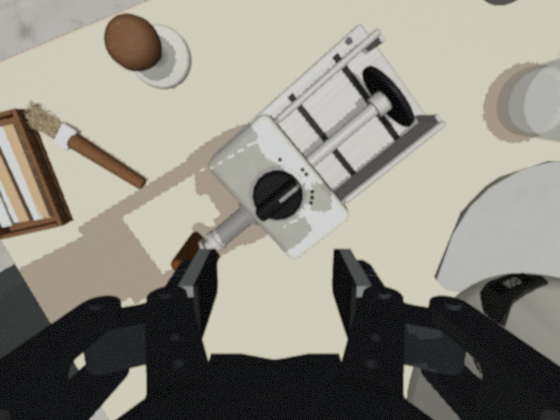

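The knob pointer stands along the trough, aimed between the dot marks at about (305,172), with a measured value of 1.21. Now I'll move above the handle at (0.512, 0.135) with tool yaw 111°.

Scaled: -0.075 m / 0.6 = -0.125, -0.066 m / 0.6 = -0.11, -40.5 degrees / 360 = -0.1125.

{"name": "jog_arm", "arguments": {
  "motion": [
    [0,0,-0.0278,-0.0267,-0.03,0,0.6],
    [0,0,-0.0556,-0.055,-0.0617,0,0.6],
    [0,0,-0.0833,-0.0833,-0.0933,0,0.6],
    [0,0,-0.1125,-0.11,-0.125,0,0.6],
    [0,0,-0.1125,-0.11,-0.125,0,0.6],
    [0,0,-0.1125,-0.11,-0.125,0,0.6]
  ]
}}

```text
t: 5.92
ee_pos: [0.5135, 0.1351, 0.2265]
orientation: [3.141, 0.0, 1.934]
ft_force: [0.6, 0.3, 0.2]
width: 0.0513
finger_force: 0.0
```

```bash
python3 - <<'E'
from meas import *
s=status.sense(); c=cam("wrist"); save(c,"wrist4.png"); print(s['ee_pos'],s['orientation'],s['joint_pos'])
o=meas(c); o1=meas(dict(np.load("wrist1.npz")))
for k in('h_rect','h_mean','h_px','bar_ang','yaw'): print(k,o[k])
print("tri",tri(dict(np.load("wrist1.npz")),o1['h_px'],c,o['h_px']))
E
```

```text
[0.51352415 0.13512989 0.22647133] [3.14064382e+00 6.85101087e-05 1.93425563e+00] [ 1.50433791e-01  4.51632667e-02  1.42478713e+00  1.34308368e-04
  1.67070038e+00 -2.13012082e-01]
h_rect ((511.54522705078125, 135.3840789794922), (10.641823768615723, 37.83045959472656), 20.55133819580078)
h_mean [0.51154268 0.13584667 0.10495029]
h_px (np.float64(273.72607260726073), np.float64(200.0990099009901))
bar_ang 0.3651014340254931
yaw 0.3645476
tri [0.51206311 0.13450143 0.09856657]
```

Scaled: 0.151 m / 0.6 = 0.2517, -0.0015 m / 0.6 = -0.0025.

{"name": "jog_arm", "arguments": {
  "motion": [
    [0,0,0,0,-0.0025,0.0833,0.6],
    [0,0,0,0,-0.0025,0.1667,0.6],
    [0,0,0,0,-0.0025,0.225,0.6],
    [0,0,0,0,-0.0025,0.2517,0.6],
    [0,0,0,0,-0.0025,0.2517,0.6],
    [0,0,0,0,-0.0025,0.2517,0],
    [0,0,0,0,-0.0025,0.2517,0],
    [0,0,0,0,-0.0025,0.2517,0],
    [0,0,0,0,-0.0025,0.2517,0],
    [0,0,0,0,-0.0025,0.2517,0]
  ],
  "grip_force": 50
}}

```text
t: 7.22
ee_pos: [0.5136, 0.1348, 0.0774]
orientation: [3.136, 0.001, 1.937]
ft_force: [3.5, 1.0, 5.6]
width: 0.0111
finger_force: 50.6
```

```bash
python3 - <<'E'
from h import *
s=status.sense(); print(s['ee_pos'],s['orientation'],s['width'],s['finger_force'],s['ft_force'])
E
```

```text
[0.51356748 0.13478861 0.0773823 ] [3.13628851e+00 8.54086478e-04 1.93714470e+00] 0.011127940196948885 50.61291754245758 [3.45276202 1.00991625 5.57967203]
```

Scaled: -0.06 m / 0.6 = -0.1, -0.055 m / 0.6 = -0.0917.

{"name": "jog_arm", "arguments": {
  "motion": [
    [0,0,0,0,-0.0133,0,0],
    [0,0,0,0,-0.0267,0,0],
    [0,0,0,0,-0.04,0,0],
    [0,0,0,0,-0.0533,0,0],
    [0,0,0,0,-0.0667,0,0],
    [0,0,0,0,-0.08,0,0],
    [0,0,0,0,-0.0917,0,0],
    [0,0,0,0,-0.1,0,0],
    [0,0,0,0,-0.1,0,0],
    [0,0,0,0,-0.1,0,0]
  ]
}}

```text
t: 8.48
ee_pos: [0.459, 0.1139, 0.0774]
orientation: [3.132, 0.001, 1.937]
ft_force: [9.4, 4.2, 3.0]
width: 0.0112
finger_force: 50.2
```

```bash
python3 - <<'E'
from meas import *
s=status.sense(); p=s['ee_pos']; ax=np.array([np.cos(.365),np.sin(.365)])
print(p,s['orientation'],s['width'],s['finger_force'],s['ft_force'])
print("pull vs grasp",(np.array([.51357,.13479])-p[:2])@ax,"vs knob axis",(np.array([.6058,.1707])-p[:2])@ax-0.1)
print(np.abs(s['qd']).max())
for n in("side","scene","wrist"):
    c=cam(n)
    if c['rotation'].ndim==1:
        from scipy.spatial.transform import Rotation as R
        c['rotation']=R.from_euler('xyz',c['rotation']).as_matrix()
    np.savez(n+"5.npz",**{k:c[k] for k in('pixels','depth','camera_matrix','eye','rotation')})
    t=np.array([.6058-.083*ax[0],.1707-.083*ax[1],.05]); q=c['camera_matrix']@(c['rotation'].T@(t-c['eye'])); u,v=(q[:2]/q[2]).astype(int); print(n,u,v)
    if 20<u<540 and 20<v<400: cv2.imwrite(f'pics/{n}5.png',cv2.resize(c['pixels'][max(v-50,0):v+50,max(u-66,0):u+66,::-1],None,fx=6,fy=6,interpolation=cv2.INTER_CUBIC)[:600,:800])
E
```

```text
[0.45895623 0.11394167 0.07741413] [3.13247850e+00 6.89886317e-04 1.93716531e+00] 0.011158995550086275 50.20991563796997 [9.35684146 4.24484527 3.01245385]
pull vs grasp 0.05845781848522566 vs knob axis 0.05743010214210939
0.0026189199889438412
side 235 200
scene 235 179
wrist 415 243
```

View pics/side5.png

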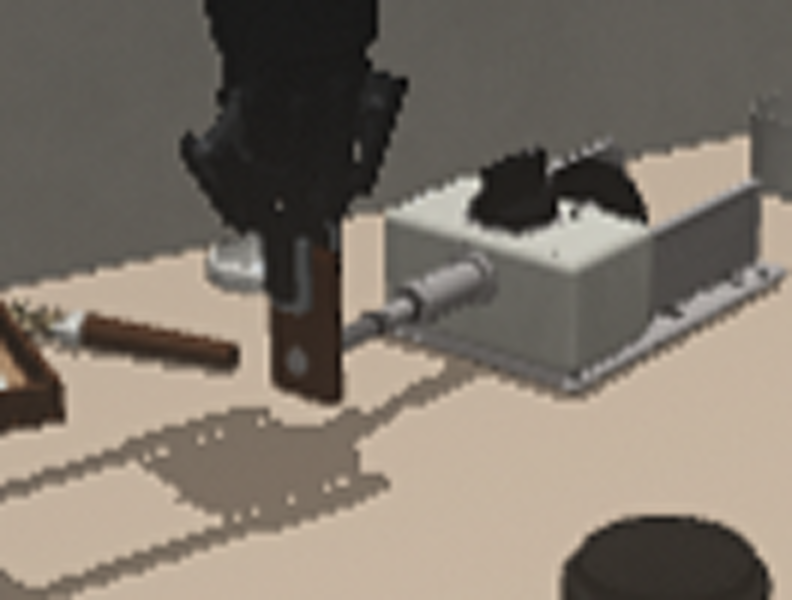

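The crop shows the fingers holding the handle. The narrow ring at (372,322) is well out of the tube mouth, which is at (400,305). Travel measures 57.5–58.5 mm, so I'll add 1.5 mm and then check the handle position.

Scaled: -0.0015 m / 0.6 = -0.0025.

{"name": "jog_arm", "arguments": {
  "motion": [
    [0,0,0,0,-0.0025,0,0],
    [0,0,0,0,-0.0025,0,0],
    [0,0,0,0,-0.0025,0,0],
    [0,0,0,0,-0.0025,0,0]
  ]
}}

```text
t: 9.12
ee_pos: [0.4577, 0.1135, 0.0774]
orientation: [3.132, 0.001, 1.937]
ft_force: [8.8, 4.0, 2.8]
width: 0.0115
finger_force: 50.3
```

```bash
python3 - <<'E'
from meas import *
s=status.sense(); p=s['ee_pos']; ax=np.array([np.cos(.365),np.sin(.365)])
print(p,s['finger_force'],s['ft_force'],"pull",(np.array([.51357,.13479])-p[:2])@ax)
c=cam("wrist"); o=meas(c); print(o['bar_ang'],o['h_rect'],o['bar_rect'])
print("value",1.2-(o['bar_ang']-.365))
save(c,"wrist6.png")
u,v=415,243; cv2.imwrite('pics/wrist6c.png',cv2.resize(c['pixels'][170:320,320:520,::-1],None,fx=4,fy=4,interpolation=cv2.INTER_CUBIC))
E
```

```text
[0.45770078 0.11348443 0.07741256] 50.28676092624664 [8.7587719  3.98663516 2.76820055] pull 0.05979377608627432
2.198559497902131 ((456.33502197265625, 113.65269470214844), (11.689427375793457, 39.37725067138672), 21.136518478393555) ((444.8589782714844, 108.9132080078125), (13.725735664367676, 29.945560455322266), 20.510000228881836)
value -0.6335594979021311
```

View pics/wrist6c.png

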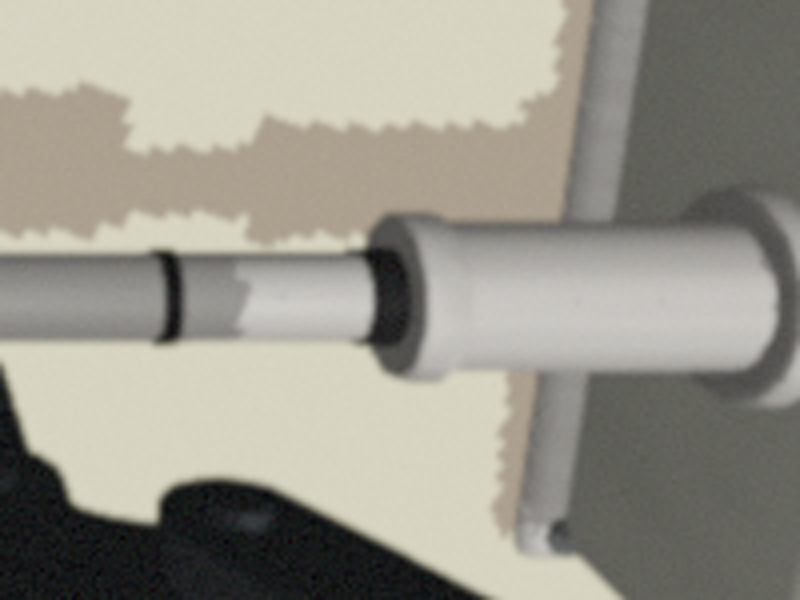

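The band is half out of the tube mouth: its outer edge is at x≈368 px, the mouth centre at about 405, at roughly 8 px/mm. The handle measurement gives 60 mm. The knob check in that script picked up the gripper instead of the knob. The knob was confirmed at 1.20–1.21 after release and hasn't been touched since, so I'm handing in.

```bash
python3 -c "
from plant import env
print(env.job_done())"
```

```text
the job is handed in; nothing more can be done
None
```

I handed the job in with the knob on the two-dot mark (measured about 1.20–1.21 rad just before the pull, not re-read after) and the rod held out at about 60 mm, with the broad band half out of the tube mouth and the handle gripped at 50 N; no verdict came back.

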